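# Right the fallen bottle and stand it in its ring holder

## Robot

A 6-joint arm with a two-finger parallel gripper is mounted at the origin on the work surface. World frame = base frame: x ahead of the robot, y to its left, z up, the work surface at z = 0. Lengths are in m, angles in rad, forces in N, time in s.
With the tool pointing down it reaches from about 0.3 to 0.775 m from the base axis. Payload 14.6 kg.
Tool frame: the origin (TCP) lies between the finger pads; the fingertips stand 14 mm ahead of it and the grasp point (between the pads) lies 5 mm behind it; z points along the fingers, y is the line along which they close (so a half turn about z gives the same grasp; the last joint's range is limited). The gripper opens to 94 mm and grips with 3 to 60 N. Pads are 16 mm wide; open, the fingers measure 119 mm over their backs; the gripper's body (75 mm by 177 mm) begins 78 mm behind the grasp point.
Start: joints at [1.27, 0.3, 1.521, -0, 1.321, -0.067], TCP at [0.127, 0.535, 0.219] pointing down, gripper open.
Joint ranges: [-3.03, 3.03], [-0.79, 2.21], [0.23, 2.52], [-1.04, 4.18], [0, 3.07], [-2.55, 2.55]. Speed limits (rad/s): [2.22, 2.22, 2.57, 3.14, 3.14, 3.14].

## Interface

Orientations are given as [roll, pitch, yaw] about the fixed x, y, z axes, in that order (R = Rz(yaw) Ry(pitch) Rx(roll)).
In Python, from station import ctrl gives the robot as it stands. The module is installed in compiled form; this text tells all that it offers.
- The arm moves only by the tool move_arm, never from a script. Its argument "targets" is a list of rows, each a list of 7 numbers: the opening, from -1 (shut) to 1 (fully open), then the shift along the tool's x, y, z in units of 50 mm (1.0 is 50 mm), then the turn, a rotation vector about the tool's x, y, z in rad. A call has 1 to 12 rows; each row is the pose to reach, as a shift and turn from the pose commanded when the call began, along the tool's axes at that moment; what a row does not reach only later rows make up. A row lasts 1/10 s, in which the tool goes at most 50 mm and 8.59 degrees, less where a joint would pass 70% of its speed; a pose out of reach is approached as far as the arm can. A call with a gripper value outside its range is refused whole. The fingers move at their own pace and stop on an object; "grip_force" is the grip in N (left out, the last holds). Time passes only in rows, so rows that repeat a pose let the fingers close. It gives the time, the measured TCP pose, the force, the opening and the grip force at its end, in the units of the state.
- ctrl.get_obs(): the state, without advancing time (a new reading comes with each control period).
- ctrl.camera(name): name is "side" or "top"; returns (picture, depth): 400x640x3 uint8, red, green, blue; 400x640 float32, m along the optical axis (not along the pixel's ray), 0 where there is no reading.
- ctrl.camera_params(name): a dict with "intrinsics" (3x3 intrinsics, pixels), "k1" (the pictures are not rectified: a ray, as slopes to the right and down, at radius r is drawn at 1 + k1 r^2 times it, then the intrinsics apply), "rvec" (rotation vector, rad) and "tvec" (3), from world to camera coordinates, as OpenCV has them. Camera axes: x right, y down, z forward; pixel columns grow to the right and rows downward; lengths in m; the calibration is good to about 2 mm. A picture is of the moment at which its call begins. camera_params takes no time and is no camera call.
- ctrl.hand_in(): hands the job in; it is judged then, once.
Trained networks look in the newest picture that a camera, given by its name, has taken for a name from the list of things; names that differ only in an ending like _2 or _b are one class to them, and where a whole thing is asked for, a point or a joint stands for the part that bears it (a point fixed in the world has none). Each returns a list of dicts, best first, with "score" (0 to 1); they miss things now and then, are a little off and sometimes report something else, mostly with a low value. They report only what shows in the picture. A call takes as long as a camera call. They do not tell look-alikes from the thing itself.
- ctrl.cut_out(camera, target): "region" (400x640 bool, what is visible of it) and "point" ([column, row] in pixels, amid what is visible of it).
- ctrl.tip_of(camera, target): "point" ([column, row] in pixels: a listed point, or the origin of a listed thing).
The state is a dict: "time_s": time; "qpos": joint angles; "joint_vel": joint speeds; "tau": joint torques, N m; "ee_pos": TCP position; "eef_rot": TCP orientation; "force": force on the tool from outside, world axes, zero at the start; "moment": the same for the moment, N m; "grip_width": finger opening in m; "grip_force": force on a finger pad.
Only numpy, scipy, OpenCV 4.12 (cv2) and the standard library are available. Lean on these libraries where they do the work, as an engineer would, in place of code of your own. Each camera call takes 0.05 s, during which the arm holds its last target. There are 200 camera calls.

## Task

One of the two small sanitiser bottles on this clinic counter has fallen over. Stand it upright on the bare counter and let go of it, then take it again from above and stand it in the empty steel ring holder, upright on the holder's base plate: lower it in, do not drop it. Leave the other bottle and everything else on the counter where they are.

Things in the scene. Friction and masses are not known exactly. Their poses are not given: they have to be found in the camera images.
- bottle: the fallen bottle: white plastic, eight-sided, 48 mm across flats, 52 over corners, 165 mm long, 0.17 to 0.34 kg, lying on a flat. Straight body from 0 to 114 mm, shoulder to 127, grey cap 28 mm across from 131 to 165 mm. Origin at the centre of its underside (the foot), z axis from foot to cap; at the start the cap points away from the robot, within 30 degrees
- cap (a point): middle of the bottle's cap, on its axis, 148 mm from the foot; axes as the bottle's
- holder: the empty ring holder, steel, fixed: a round base plate 100 mm across and 8 mm thick, and above it, on three thin posts, a round band 58 mm inside and 64 mm outside, from 53 to 75 mm above the counter, open above and below. Origin at the centre of the underside, z up
- holder_seat (a point): centre of the empty holder's base plate, on its top face, 8 mm above the counter, where the bottle's foot must stand
- holder_mouth (a point): centre of the upper rim of the empty holder's ring, 75 mm above the counter
- full_holder: the other ring holder, the same in every way, fixed, with the other bottle standing in it
- stapler: black desk stapler, 145 x 36 x 48 mm, loose; bystander. Origin at the centre of its underside
- carton: flat white medicine carton 120 x 62 x 32 mm, loose; bystander. Origin at the centre of its underside
- terminal: black card terminal 170 x 80 x 34 mm, loose; bystander. Origin at the centre of its underside
- other_bottle: bottle of the same make as the fallen one, already standing in the other holder; bystander, same sizes and axes. Origin at the centre of its underside
Mind the look-alikes: they are no part of the job. Leave any pink or purple look-alike of the holder alone.

How it is judged:
On the way:
1. the fallen bottle stands upright on the bare counter on its own, let go by the gripper (angle between bottle's own z axis and vertical below 0.1 rad and height (world z) of bottle below 0.004 m and contact force between bottle and the arm below 0.1 N and contact force between bottle and the fingers below 0.1 N and linear speed of bottle below 0.02 m/s), for 0.2 s.
At the end, for the whole second after the job is handed in: The bottle that had fallen stands inside the ring of the holder that was empty, foot on its base plate (within 4 mm in height, 8 mm of the centre), upright within 4.5 degrees, at rest and released (horizontal distance between bottle and holder_seat below 0.008 m and z of bottle in the frame of holder_seat between -0.004 and 0.004 m and angle between bottle's own z axis and vertical below 0.08 rad and linear speed of bottle below 0.02 m/s); the robot touches nothing.
It fails at once if the bottle is let go inside the ring while its foot is more than 15 mm above the base plate (dropped in) (horizontal distance between bottle and holder_seat below 0.02 m and z of bottle in the frame of holder_seat above 0.015 m and contact force between bottle and the fingers below 0.05 N).
It fails at once if another thing on the counter is moved by more than 30 mm or tipped over (distance of any of stapler, carton, terminal, other_bottle from where it was at the start of the episode above 0.03 m or angle between any of stapler, carton, terminal, other_bottle's own z axis and vertical above 0.5 rad).
It also fails if it takes over 67 s, if anything falls off the work surface, if the arm or the gripper's body presses on something with over 40 N, if the wrist force passes 120 N, or if a joint passes its speed limit or range.

## Working session

There is one attempt and no reset: what is moved stays moved. The work goes in short steps, Python scripts to look and compute and a tool call to move; the robot and the scene stay as the last step left them, time stands still between calls to the robot, and variables do not carry over. Pictures are saved under pics/ and viewed, at most 10 in all, crops included, and the job is handed in when it is done.

Besides the shell and the picture viewer there is one more tool, called after "Emit:" as name(argument=value, ...), one argument or row to a line, values as JSON. move_arm: Moves the arm, as the interface text tells. Its arguments: {"type":"object","properties":{"targets":{"type":"array"},"grip_force":{"type":"number"}},"required":["targets"]}

```bash
mkdir -p pics
cat > h.py <<'E'
import numpy as np, cv2
from station import ctrl
def cam(n):
    p=ctrl.camera_params(n); K=np.array(p["intrinsics"],float); R=cv2.Rodrigues(np.array(p["rvec"],float))[0]; t=np.array(p["tvec"],float).ravel()
    return K,np.array([p["k1"],0,0,0,0],float),R,t
def ray(n,px):
    K,d,R,t=cam(n); u=cv2.undistortPoints(np.array(px,float).reshape(-1,1,2),K,d).reshape(-1,2)
    return -R.T@t, np.c_[u,np.ones(len(u))]@R   # origin, dirs (unit depth)
def at_z(n,px,z):
    o,D=ray(n,px); return o+D*((z-o[2])/D[:,2])[:,None]
def at_depth(n,px,dep):
    o,D=ray(n,px); return o+D*np.asarray(dep).reshape(-1,1)
def proj(n,P):
    K,d,R,t=cam(n); return cv2.projectPoints(np.array(P,float).reshape(-1,1,3),cv2.Rodrigues(R)[0],t,K,d)[0].reshape(-1,2)
def cloud(n,reg,dep):
    r,c=np.nonzero(reg&(dep>0)); return at_depth(n,np.c_[c,r],dep[r,c])
E
python3 - <<'E'
from h import *
for n in("top","side"):
    im,dep=ctrl.camera(n); cv2.imwrite(f"pics/{n}0.png",im[...,::-1]); np.save(f"{n}0.npy",dep)
    print(n,"cam pos",ray(n,[[320,200]])[0].round(3))
    for t in("bottle","holder","full_holder","other_bottle"):
        for r in ctrl.cut_out(n,t)[:4]:
            P=cloud(n,r["region"],dep)
            print(t,round(r["score"],2),np.round(r["point"]),r["region"].sum(),np.median(P,0).round(3) if len(P) else None)
    for t in("bottle","cap","holder_seat","holder_mouth"):
        for r in ctrl.tip_of(n,t)[:4]: print(t,round(r["score"],2),np.round(r["point"],1))
E
```

```text
top cam pos [ 0.371 -0.013  1.125]
bottle 0.93 [333. 197.] 1603 [ 0.544 -0.042  0.042]
bottle 0.6 [383. 129.] 1647 [ 0.696 -0.168  0.032]
bottle 0.33 [234. 109.] 1138 [0.743 0.17  0.047]
holder 0.95 [164. 153.] 1602 [0.652 0.331 0.009]
holder 0.94 [251. 189.] 1514 [0.571 0.142 0.009]
holder 0.77 [181. 222.] 1704 [0.502 0.292 0.009]
full_holder 0.61 [452. 206.] 1068 [ 0.519 -0.303  0.009]
other_bottle 0.56 [471. 196.] 825 [ 0.526 -0.313  0.125]
bottle 0.64 [332.9 233.6]
cap 0.95 [335.  162.5]
holder_seat 0.91 [181.  221.3]
holder_seat 0.83 [165.2 156.3]
holder_seat 0.79 [248.2 188.9]
holder_mouth 0.64 [157.  148.7]
holder_mouth 0.58 [172.7 215.6]
holder_mouth 0.55 [243.2 181.3]
side cam pos [ 0.228 -0.806  0.653]
bottle 0.61 [328. 226.] 1577 [ 0.542 -0.059  0.038]
holder 0.65 [264. 163.] 1049 [0.504 0.287 0.01 ]
holder 0.58 [314. 150.] 836 [0.655 0.326 0.011]
holder 0.55 [311. 186.] 1248 [0.573 0.136 0.01 ]
holder 0.26 [369. 167.] 722 [0.741 0.156 0.043]
full_holder 0.84 [388. 325.] 1859 [ 0.517 -0.347  0.009]
other_bottle 0.93 [389. 293.] 1993 [ 0.523 -0.338  0.115]
bottle 0.9 [295.4 239. ]
bottle 0.19 [384.  327.1]
cap 0.8 [362.  220.5]
cap 0.73 [261.9 171.3]
holder_seat 0.67 [262.8 168.2]
holder_seat 0.6 [310.  188.9]
holder_seat 0.59 [309.9 150.3]
holder_mouth 0.86 [310.  164.8]
holder_mouth 0.82 [312.6 131.7]
holder_mouth 0.8 [264.6 147.2]
```

Run:
```python
import cv2,numpy as np
a=cv2.imread("pics/top0.png")[60:290,120:520]; a=cv2.resize(a,None,fx=2,fy=2,interpolation=cv2.INTER_CUBIC)
cv2.imwrite("pics/topc.png",a)
b=cv2.imread("pics/side0.png")[100:360,220:480]; cv2.imwrite("pics/sidec.png",cv2.resize(b,None,fx=2.3,fy=2.3,interpolation=cv2.INTER_CUBIC))
```

```text
(no output)
```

View pics/topc.png

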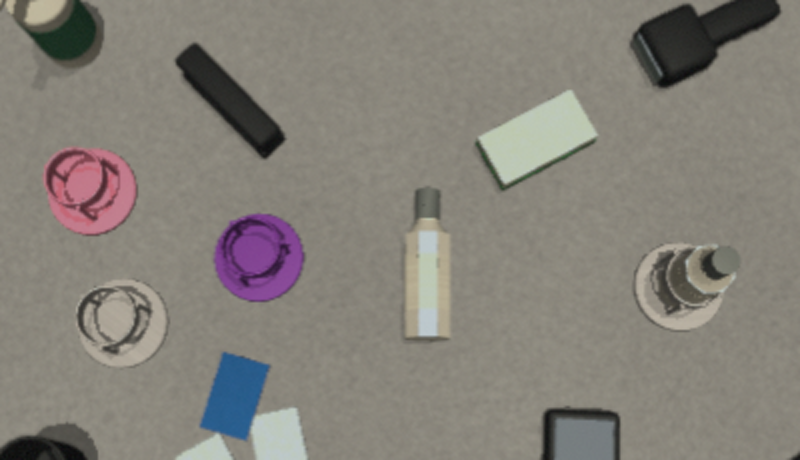

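View pics/sidec.png

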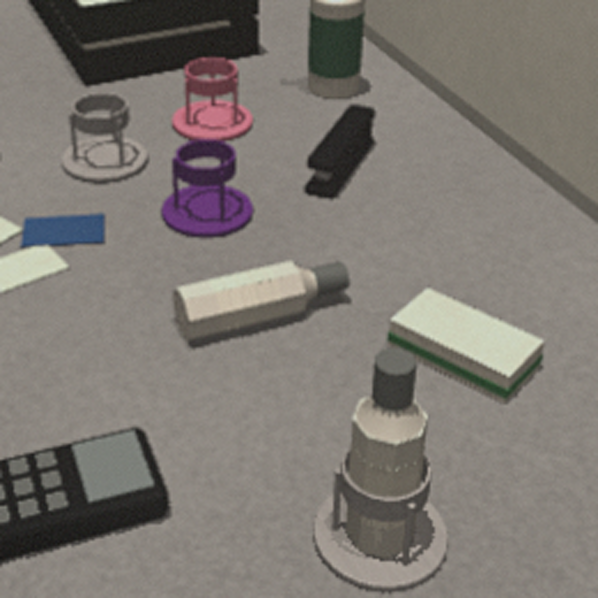

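Top picture: pink holder (164,153), purple holder (251,189) and steel-grey empty holder (181,222). The full holder is at (452,206). The target is the steel one at (181,222), because it is the only empty one that is grey; the enlarged crop confirms it. The fallen bottle has its foot at (333,233) and its cap at (335,162).

```bash
cat >> h.py <<'E'
from scipy.optimize import least_squares
def circ(P,r):
    s=least_squares(lambda c:np.hypot(*(P[:,:2]-c).T)-r,np.median(P[:,:2],0),loss="soft_l1",f_scale=.003); return s.x
E
python3 - <<'E'
from h import *
for n in("top","side"):
    im,dep=ctrl.camera(n)
    r=ctrl.cut_out(n,"bottle")
    r=min(r,key=lambda q:np.hypot(*(np.array(q["point"])-([333,197] if n=="top" else [328,226]))))
    P=cloud(n,r["region"],dep); T=P[P[:,2]>.042]
    m=T[:,:2].mean(0); w=np.linalg.svd(P[:,:2]-P[:,:2].mean(0))[2][0]; w*=np.sign(w[0])
    s=P[:,:2]@w; v=np.array([-w[1],w[0]]); q=P[:,:2]@v
    print(n,"bottle z95",np.percentile(P[:,2],95).round(4),"axis",w.round(3),"s",np.percentile(s,[.5,99.5]).round(3),"q",np.percentile(q,[1,50,99]).round(4),"ends",(w*np.percentile(s,.5)+v*np.median(q)).round(3))
    for t in("bottle","cap"):
        for k in ctrl.tip_of(n,t)[:1]: print(t,k["point"],at_z(n,[k["point"]],.024).round(4))
    g=[181,222] if n=="top" else [264,163]
    h=min(ctrl.cut_out(n,"holder"),key=lambda q:np.hypot(*(np.array(q["point"])-g)))
    H=cloud(n,h["region"],dep)
    cs=cv2.findContours(h["region"].astype(np.uint8),0,1)[0]; c=max(cs,key=len)[:,0]
    W=at_z(n,c,.008); print("plate contour fit",circ(W,.05).round(4), "ring pts", ((H[:,2]>.05)&(H[:,2]<.085)).sum())
    R=H[(H[:,2]>.06)&(H[:,2]<.085)]; print("ring fit",circ(R,.0305).round(4),np.percentile(H[:,2],[5,50,99]).round(4))
    for t,z in(("holder_seat",.008),("holder_mouth",.075)):
        k=min(ctrl.tip_of(n,t),key=lambda q:np.hypot(*(np.array(q["point"])-g))); print(t,k["point"],at_z(n,[k["point"]],z).round(4))
o=ctrl.get_obs(); print(o["ee_pos"],o["eef_rot"],o["grip_width"],o["time_s"])
E
```

```text
top bottle z95 0.0507 axis [ 1.    -0.019] s [0.478 0.64 ] q [-0.0562 -0.0322 -0.0087] ends [ 0.477 -0.041]
bottle [332.3, 230.9] [[ 0.4728 -0.0399  0.024 ]]
cap [334.2, 160.7] [[ 0.6287 -0.0475  0.024 ]]
plate contour fit [0.5019 0.2941] ring pts 295
ring fit [0.5017 0.2932] [0.0052 0.0092 0.077 ]
holder_seat [182.5, 221.2] [[0.5016 0.2905 0.008 ]]
holder_mouth [242.3, 180.9] [[0.5768 0.1482 0.075 ]]Traceback (most recent call last):
  File "<stdin>", line 5, in <module>
ValueError: min() iterable argument is empty
```

```bash
cat >> h.py <<'E'
from scipy.spatial.transform import Rotation as Ro
def Rtool(yaw,tilt):
    """yaw: tool-x heading; fingers close along y. tilt>0: tool points forward(+x) from down"""
    R0=np.array([[1,0,0],[0,-1,0],[0,0,-1.]])  # x fwd, y right, z down
    return Ro.from_euler("z",yaw)*Ro.from_euler("y",-tilt)*Ro.from_matrix(R0)
def go(p,R):
    o=ctrl.get_obs(); Rc=Ro.from_euler("xyz",o["eef_rot"])
    print("now",np.round(o["ee_pos"],4),"shift/50mm",(Rc.inv().apply(np.array(p)-o["ee_pos"])/.05).round(3),"turn",(Rc.inv()*R).as_rotvec().round(3),"dist",np.linalg.norm(np.array(p)-o["ee_pos"]).round(3))
def tcp(g,R): return np.array(g)+R.apply([0,0,.005])
E
python3 - <<'E'
from h import *
o=ctrl.get_obs(); print(o["eef_rot"],o["grip_width"],o["time_s"])
R=Rtool(-.03,-.45)
go(tcp([.556,-.0435,.20],R),R); R=Rtool(-.03+np.pi,.45); go(tcp([.556,-.0435,.20],R),R)
E
```

```text
[-3.14159173e+00 -1.95569545e-06  2.90780116e+00] 0.09381140862468017 1.35
now [0.1274 0.535  0.2194] shift/50mm [-10.976  -9.279   0.479] turn [ 0.656 -0.067  2.868] dist 0.719
now [0.1274 0.535  0.2194] shift/50mm [-10.976  -9.279   0.479] turn [ 0.046  0.448 -0.2  ] dist 0.719
```

Run:
```python
from h import *
d=np.load("top0.npy"); P=cloud("top",d>0,d)
a=np.array([.127,.535]);b=np.array([.556,-.04]);u=(b-a)/np.linalg.norm(b-a)
s=(P[:,:2]-a)@u; q=np.abs((P[:,:2]-a)@[-u[1],u[0]])
for lo in np.arange(.1,.75,.05):
    m=(s>lo)&(s<lo+.05)&(q<.11); print(round(lo,2),m.sum(),P[m,2].max().round(3) if m.any() else None)
```

```text
0.1 2282 0.009
0.15 2374 0.008
0.2 2144 0.104
0.25 2692 0.157
0.3 2494 0.104
0.35 2315 0.011
0.4 2312 0.014
0.45 2282 0.01
0.5 2265 0.014
0.55 2289 0.079
0.6 2241 0.079
0.65 2263 0.054
0.7 2146 0.055
```

Emit:
move_arm(
  targets=[
    [1, -5.5, -4.6, -0.4, 0, 0, 0],
    [1, -5.5, -4.6, -0.4, 0, 0, 0],
    [1, -5.5, -4.6, -0.4, 0, 0, 0],
    [1, -5.5, -4.6, -0.4, 0, 0, 0],
    [1, -5.5, -4.6, -0.4, 0, 0, 0],
    [1, -5.5, -4.6, -0.4, 0, 0, 0],
    [1, -5.5, -4.6, -0.4, 0, 0, 0],
    [1, -10.98, -9.28, 0.2, 0.046, 0.448, -0.2],
    [1, -10.98, -9.28, 0.2, 0.046, 0.448, -0.2],
    [1, -10.98, -9.28, 0.2, 0.046, 0.448, -0.2],
    [1, -10.98, -9.28, 0.2, 0.046, 0.448, -0.2],
    [1, -10.98, -9.28, 0.2, 0.046, 0.448, -0.2],
  ],
  grip_force=15,
)

```text
time_s: 2.55
ee_pos: [0.4828, 0.0534, 0.218]
eef_rot: [3.141, -0.453, 3.111]
force: [1.1, 0.6, 1.6]
grip_width: 0.0942
grip_force: 0.0
```

Emit:
move_arm(
  targets=[
    [1, 0, 0, 0, 0, 0, 0],
  ],
)

```text
time_s: 2.65
ee_pos: [0.4836, 0.0516, 0.2176]
eef_rot: [-3.14, -0.452, 3.106]
force: [0.0, 0.9, 0.2]
grip_width: 0.0943
grip_force: 0.0
```

Run:
```python
from h import *
o=ctrl.get_obs(); print(o["time_s"],o["qpos"])
R=Rtool(-.03+np.pi,.45); go(tcp([.556,-.0435,.10],R),R);go(tcp([.556,-.0435,.027],R),R)
```

```text
2.65 [ 0.01887986  0.4276181   1.41287981  0.02308207  1.75202151 -1.51748468]
now [0.4836 0.0516 0.2176] shift/50mm [-2.389 -1.847  1.558] turn [ 0.001 -0.002 -0.005] dist 0.17
now [0.4836 0.0516 0.2176] shift/50mm [-3.026 -1.845  2.872] turn [ 0.001 -0.002 -0.005] dist 0.228
```

Emit:
move_arm(
  targets=[
    [1, -2.39, -1.85, 1.56, 0, 0, 0],
    [1, -2.39, -1.85, 1.56, 0, 0, 0],
    [1, -2.39, -1.85, 1.56, 0, 0, 0],
    [1, -2.39, -1.85, 1.56, 0, 0, 0],
    [1, -2.39, -1.85, 1.56, 0, 0, 0],
    [1, -2.7, -1.85, 2.2, 0, 0, 0],
    [1, -2.85, -1.85, 2.5, 0, 0, 0],
    [1, -2.95, -1.85, 2.7, 0, 0, 0],
    [1, -3.03, -1.85, 2.87, 0, 0, 0],
    [1, -3.03, -1.85, 2.87, 0, 0, 0],
    [1, -3.03, -1.85, 2.87, 0, 0, 0],
  ],
)

```text
time_s: 3.75
ee_pos: [0.5532, -0.039, 0.025]
eef_rot: [-3.141, -0.449, 3.111]
force: [-0.1, 0.0, -0.0]
grip_width: 0.094
grip_force: 0.0
```

Run:
```python
from h import *
im,d=ctrl.camera("side"); cv2.imwrite("pics/s1.png",cv2.resize(im[120:320,220:460,::-1],None,fx=2.5,fy=2.5))
R=Rtool(-.03+np.pi,.45); go(tcp([.556,-.0435,.027],R),R)
```

```text
now [ 0.5534 -0.0391  0.0251] shift/50mm [-0.034 -0.087  0.042] turn [-0.     0.002 -0.   ] dist 0.005
```

View pics/s1.png

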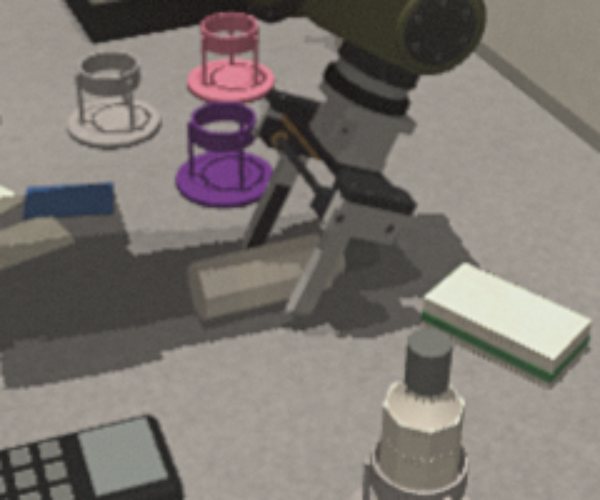

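The picture shows the fingers straddling the bottle mid-body, with the near fingertip at (295,310) in the crop. Next I close the gripper.

Emit:
move_arm(
  targets=[
    [1, 0, -0.08, 0, 0, 0, 0],
    [0, 0, -0.08, 0, 0, 0, 0],
    [-1, 0, -0.08, 0, 0, 0, 0],
    [-1, 0, -0.08, 0, 0, 0, 0],
    [-1, 0, -0.08, 0, 0, 0, 0],
    [-1, 0, -0.08, 0, 0, 0, 0],
    [-1, 0, -0.08, 0, 0, 0, 0],
    [-1, 0, -0.08, 0, 0, 0, 0],
    [-1, 0, -0.08, 0, 0, 0, 0],
    [-1, 0, -0.08, 0, 0, 0, 0],
  ],
  grip_force=25,
)

```text
time_s: 4.8
ee_pos: [0.5528, -0.0431, 0.0242]
eef_rot: [-3.141, -0.45, 3.111]
force: [-1.4, -1.0, -0.7]
grip_width: 0.0475
grip_force: 25.0
```

Emit:
move_arm(
  targets=[
    [-1, 0.3, 0, -0.6, 0, 0, 0],
    [-1, 0.6, 0, -1.2, 0, 0, 0],
    [-1, 0.96, 0, -1.98, 0, 0, 0],
    [-1, 0.96, 0, -1.98, 0, 0, 0],
    [-1, 0.96, 0, -1.98, 0, 0, 0],
  ],
)

```text
time_s: 5.3
ee_pos: [0.5527, -0.043, 0.1343]
eef_rot: [-3.141, -0.448, 3.111]
force: [-0.8, 0.6, -4.2]
grip_width: 0.0478
grip_force: 25.0
```

Emit:
move_arm(
  targets=[
    [-1, 0, 0, 0, 0, -0.12, 0],
    [-1, 0, 0, 0, 0, -0.26, 0],
    [-1, 0, 0, 0, 0, -0.4, 0],
    [-1, 0, 0, 0, 0, -0.54, 0],
    [-1, 0, 0, 0, 0, -0.68, 0],
    [-1, 0, 0, 0, 0, -0.82, 0],
    [-1, 0, 0, 0, 0, -0.96, 0],
    [-1, 0, 0, 0, 0, -1.1, 0],
    [-1, 0, 0, 0, 0, -1.24, 0],
    [-1, 0, 0, 0, 0, -1.38, 0],
    [-1, 0, 0, 0, 0, -1.5, 0],
    [-1, 0, 0, 0, 0, -1.571, 0],
  ],
)

```text
time_s: 6.5
ee_pos: [0.5547, -0.0186, 0.1913]
eef_rot: [-3.101, 0.929, 3.092]
force: [1.4, -3.0, -0.2]
grip_width: 0.0481
grip_force: 25.0
```

Emit:
move_arm(
  targets=[
    [-1, 0, 0, 0, 0, 0, 0],
    [-1, 0, 0, 0, 0, 0, 0],
    [-1, 0, 0, 0, 0, 0, 0],
  ],
)

```text
time_s: 6.8
ee_pos: [0.5565, -0.0202, 0.1928]
eef_rot: [-3.088, 0.931, 3.106]
force: [0.5, -0.3, -2.3]
grip_width: 0.0475
grip_force: 25.0
```

Run:
```python
from h import *
o=ctrl.get_obs(); print(o["qpos"],Ro.from_euler("xyz",o["eef_rot"]).as_matrix().round(3))
im,d=ctrl.camera("side"); cv2.imwrite("pics/s2.png",cv2.resize(im[80:320,180:460,::-1],None,fx=2.5,fy=2.5))
for n in("side","top"):
    if n=="top": im,d=ctrl.camera(n)
    for r in ctrl.cut_out(n,"bottle")[:3]:
        P=cloud(n,r["region"],d); print(n,r["score"],r["point"],P.min(0).round(3),np.median(P,0).round(3),P.max(0).round(3))
    for t in("bottle","cap"): print(t,[(k["score"],k["point"]) for k in ctrl.tip_of(n,t)[:3]])
```

```text
[-1.02257402e-01  3.40764394e-02  2.17477697e+00  9.43358417e-01
  6.48989807e-04 -2.55409623e+00] [[-0.596  0.078  0.799]
 [ 0.021  0.996 -0.081]
 [-0.802 -0.032 -0.596]]
side 0.75 [326.3, 152.2] [ 0.52 -0.05  0.  ] [ 0.552 -0.036  0.209] [0.855 0.578 0.285]
bottle [(0.82, [321.9, 189.4])]
cap [(0.89, [335.8, 118.5]), (0.48, [422.0, 254.9])]
top 0.58 [323.4, 180.5] [ 0.519 -0.05  -0.   ] [ 0.549 -0.018  0.234] [0.645 0.008 0.286]
bottle [(0.84, [326.6, 191.7])]
cap [(0.95, [325.9, 161.7])]
```

View pics/s2.png

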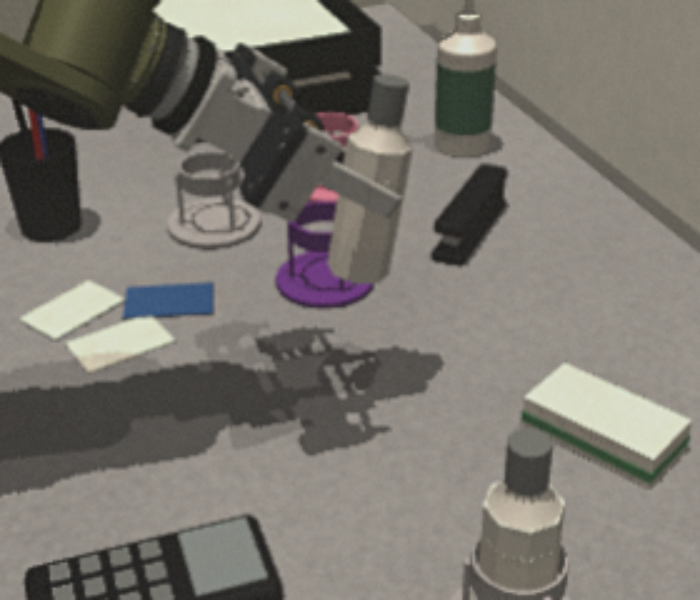

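The picture shows the bottle held almost upright, with its foot at (360,275) in the crop. It is still leaning because joint 5 has reached its lower limit. I'll fit the kinematics to find a position where the full turn fits.

```bash
cat > kin.py <<'E'
import numpy as np
from scipy.optimize import least_squares
D=[([.3,1.521,1.321],np.hypot(.1274,.535),.2194),([.4276,1.4129,1.752],np.hypot(.4836,.0516),.2176),([.03408,2.17478,.00065],np.hypot(.5565,.0202),.1928)]
def fk(p,q):
    h,l1,l2,Lt=p; a=q[0];b=a+q[1];c=b+q[2]
    return np.array([l1*np.sin(a)+l2*np.sin(b)+Lt*np.sin(c),h+l1*np.cos(a)+l2*np.cos(b)+Lt*np.cos(c)])
p=least_squares(lambda p:np.concatenate([fk(p,q)-[r,z] for q,r,z in D]),[.3,.4,.4,.2])
def ik(r,z,tilt):
    f=lambda q:np.r_[fk(p.x,q)-[r,z],(q.sum()-(np.pi-tilt))]
    s=least_squares(f,[.5,1.6,.3]); return s.x.round(3),round(s.cost,7)
if __name__=="__main__":
    print(p.x,p.fun)
    for tilt in(1.0,1.12,1.2):
        for z in(.09,.12):
            for r in(.5,.55,.6,.65,.7,.75): print(tilt,z,r,ik(r,z,tilt))
E
python3 kin.py
```

```text
[0.14523653 0.45060989 0.42632018 0.24985745] [-0.0038518   0.00090574  0.00254268 -0.00080082  0.00153064 -0.00010492]
1.0 0.09 0.5 (array([ 0.156,  2.444, -0.459]), np.float64(0.0))
1.0 0.09 0.55 (array([ 0.242,  2.325, -0.425]), np.float64(0.0))
1.0 0.09 0.6 (array([ 0.323,  2.201, -0.382]), np.float64(0.0))
1.0 0.09 0.65 (array([ 0.401,  2.073, -0.333]), np.float64(0.0))
1.0 0.09 0.7 (array([ 0.48 ,  1.94 , -0.278]), np.float64(0.0))
1.0 0.09 0.75 (array([ 0.559,  1.799, -0.217]), np.float64(0.0))
1.0 0.12 0.5 (array([ 0.071,  2.421, -0.351]), np.float64(0.0))
1.0 0.12 0.55 (array([ 0.168,  2.305, -0.331]), np.float64(0.0))
1.0 0.12 0.6 (array([ 0.258,  2.183, -0.3  ]), np.float64(0.0))
1.0 0.12 0.65 (array([ 0.344,  2.057, -0.259]), np.float64(0.0))
1.0 0.12 0.7 (array([ 0.428,  1.924, -0.21 ]), np.float64(0.0))
1.0 0.12 0.75 (array([ 0.512,  1.784, -0.155]), np.float64(0.0))
1.12 0.09 0.5 (array([ 0.214,  2.493, -0.686]), np.float64(0.0))
1.12 0.09 0.55 (array([ 0.289,  2.373, -0.641]), np.float64(0.0))
1.12 0.09 0.6 (array([ 0.362,  2.25 , -0.59 ]), np.float64(0.0))
1.12 0.09 
[... 653 characters left out ...]
0.55 (array([ 0.332,  2.399, -0.789]), np.float64(0.0))
1.2 0.09 0.6 (array([ 0.397,  2.275, -0.731]), np.float64(0.0))
1.2 0.09 0.65 (array([ 0.464,  2.148, -0.67 ]), np.float64(0.0))
1.2 0.09 0.7 (array([ 0.531,  2.016, -0.605]), np.float64(0.0))
1.2 0.09 0.75 (array([ 0.602,  1.878, -0.538]), np.float64(0.0))
1.2 0.12 0.5 (array([ 0.162,  2.506, -0.726]), np.float64(0.0))
1.2 0.12 0.55 (array([ 0.244,  2.387, -0.69 ]), np.float64(0.0))
1.2 0.12 0.6 (array([ 0.321,  2.265, -0.645]), np.float64(0.0))
1.2 0.12 0.65 (array([ 0.397,  2.138, -0.594]), np.float64(0.0))
1.2 0.12 0.7 (array([ 0.472,  2.007, -0.537]), np.float64(0.0))
1.2 0.12 0.75 (array([ 0.548,  1.87 , -0.476]), np.float64(0.0))
```

Emit:
move_arm(
  targets=[
    [-1, 0, 0, 0, 0, 0.1, 0],
    [-1, 0, 0, 0, 0, 0.25, 0],
    [-1, 0, 0, 0, 0, 0.4, 0],
    [-1, 0, 0, 0, 0, 0.4, 0],
    [-1, 0, 0, 0, 0, 0.4, 0],
    [-1, 0, 0, 0, 0, 0.4, 0],
  ],
)

```text
time_s: 7.8
ee_pos: [0.5582, -0.0198, 0.1959]
eef_rot: [-3.105, 0.535, 3.082]
force: [0.3, 0.7, -3.2]
grip_width: 0.0479
grip_force: 25.0
```

```bash
python3 -c "
from h import *
o=ctrl.get_obs(); print(o['qpos'],o['ee_pos'],Ro.from_euler('xyz',o['eef_rot']).as_matrix().round(3))"
```

```text
[-0.09160121  0.09200356  1.91728907 -0.03613682  0.5972077  -1.56875385] [ 0.55820654 -0.0197577   0.19589888] [[-0.859  0.078  0.506]
 [ 0.051  0.996 -0.067]
 [-0.509 -0.032 -0.86 ]]
```

Joint 5 can't go below 0, so I need a stronger back-lean at the grasp. I'll lay the bottle back down where it was and regrasp it leaning about 0.9 rad back, which leaves a forward tilt of about 0.67 rad at the end.

Run:
```python
from h import *
R=Ro.from_euler("xyz",[-3.141,-.45,3.111]); go([.5528,-.0431,.134],R)
from kin import ik
for r in(.5,.55,.6,.65,.7):
  for z in(.085,.1,.15):print(r,z,ik(r,z,.67)[0])
print(ik(.56,.025,-.9),ik(.56,.15,-.9))
```

```text
now [ 0.5582 -0.0198  0.1959] shift/50mm [ 0.7   -0.434  1.041] turn [-0.035  0.984 -0.048] dist 0.066
0.5 0.085 [0.12  2.271 0.081]
0.5 0.1 [0.089 2.256 0.126]
0.5 0.15 [-1.000e-03  2.198e+00  2.740e-01]
0.55 0.085 [0.216 2.151 0.105]
0.55 0.1 [0.188 2.137 0.146]
0.55 0.15 [0.106 2.084 0.281]
0.6 0.085 [0.307 2.025 0.14 ]
0.6 0.1 [0.282 2.012 0.177]
0.6 0.15 [0.207 1.962 0.302]
0.65 0.085 [0.395 1.893 0.184]
0.65 0.1 [0.373 1.881 0.218]
0.65 0.15 [0.305 1.833 0.333]
0.7 0.085 [0.484 1.753 0.235]
0.7 0.1 [0.463 1.741 0.267]
0.7 0.15 [0.402 1.695 0.375]
(array([1.01 , 1.061, 1.971]), np.float64(0.0)) (array([0.884, 0.986, 2.171]), np.float64(0.0))
```

Emit:
move_arm(
  targets=[
    [-1, 0, 0, 0, -0.005, 0.14, -0.007],
    [-1, 0, 0, 0, -0.01, 0.28, -0.014],
    [-1, 0, 0, 0, -0.015, 0.42, -0.02],
    [-1, 0, 0, 0, -0.02, 0.56, -0.027],
    [-1, 0.2, -0.1, 0.25, -0.025, 0.7, -0.034],
    [-1, 0.4, -0.3, 0.5, -0.03, 0.84, -0.041],
    [-1, 0.7, -0.43, 1.04, -0.035, 0.984, -0.048],
    [-1, 0.7, -0.43, 1.04, -0.035, 0.984, -0.048],
    [-1, 0.7, -0.43, 1.04, -0.035, 0.984, -0.048],
    [-1, 0.7, -0.43, 1.04, -0.035, 0.984, -0.048],
    [-1, 0.7, -0.43, 1.04, -0.035, 0.984, -0.048],
  ],
)

```text
time_s: 8.9
ee_pos: [0.5519, -0.0423, 0.1352]
eef_rot: [3.14, -0.443, 3.113]
force: [-0.4, -0.1, -2.3]
grip_width: 0.0481
grip_force: 25.0
```

Run:
```python
from h import *
R=Ro.from_euler("xyz",[-3.141,-.45,3.111]); go([.5528,-.0431,.0252],R)
im,d=ctrl.camera("side")
r=ctrl.cut_out("side","bottle")[0];P=cloud("side",r["region"],d);print(r["score"],r["point"])
s=P[:,0]; 
for lo in np.arange(.46,.66,.02):
    m=(s>lo)&(s<lo+.02)&(np.abs(P[:,1]+.04)<.05); print(lo.round(2),m.sum(),np.percentile(P[m,2],95).round(4) if m.sum()>5 else None)
```

```text
now [ 0.5519 -0.0423  0.1352] shift/50mm [-0.96  -0.018  1.979] turn [0.001 0.007 0.002] dist 0.11
0.72 [319.7, 185.3]
0.46 141 0.1598
0.48 238 0.1603
0.5 234 0.1606
0.52 236 0.1609
0.54 128 0.1613
0.56 73 0.1617
0.58 105 0.1539
0.6 105 0.1512
0.62 118 0.1509
0.64 11 0.1486
```

Emit:
move_arm(
  targets=[
    [-1, -0.35, 0, 0.7, 0, 0.007, 0],
    [-1, -0.7, 0, 1.4, 0, 0.007, 0],
    [-1, -0.85, 0, 1.75, 0, 0.007, 0],
    [-1, -0.92, 0, 1.9, 0, 0.007, 0],
    [-1, -0.96, 0, 1.98, 0, 0.007, 0],
    [-1, -0.96, 0, 1.98, 0, 0.007, 0],
    [-1, -0.96, 0, 1.98, 0, 0.007, 0],
    [0, -0.96, 0, 1.98, 0, 0.007, 0],
    [1, -0.96, 0, 1.98, 0, 0.007, 0],
    [1, -0.96, 0, 1.98, 0, 0.007, 0],
    [1, -0.96, 0, 1.98, 0, 0.007, 0],
    [1, -0.96, 0, 1.98, 0, 0.007, 0],
  ],
)

```text
time_s: 10.2
ee_pos: [0.5513, -0.0426, 0.0223]
eef_rot: [3.141, -0.458, 3.112]
force: [-0.1, -0.0, 0.9]
grip_width: 0.0766
grip_force: 0.0
```

Run:
```python
from h import *
o=ctrl.get_obs();print(o["grip_width"],o["force"],o["eef_rot"])
R=Rtool(-.03+np.pi,.9)
go(tcp([.56,-.0435,.11],R),R); go(tcp([.556,-.0435,.027],R),R)
```

```text
0.07661927491524814 [-0.05777389 -0.04426437  0.93539729] [ 3.14067706 -0.45764983  3.11184318]
now [ 0.5513 -0.0426  0.0223] shift/50mm [ 0.661 -0.011 -1.561] turn [0.001 0.442 0.   ] dist 0.085
now [ 0.5513 -0.0426  0.0223] shift/50mm [-0.001 -0.015 -0.036] turn [0.001 0.442 0.   ] dist 0.002
```

Emit:
move_arm(
  targets=[
    [1, 0, 0, -0.06, 0, 0.1, 0],
    [1, 0, 0, -0.06, 0, 0.2, 0],
    [1, 0, 0, -0.06, 0, 0.3, 0],
    [1, 0, 0, -0.06, 0, 0.4, 0],
    [1, 0, 0, -0.06, 0, 0.442, 0],
    [1, 0, 0, -0.06, 0, 0.442, 0],
    [1, 0, 0, -0.06, 0, 0.442, 0],
  ],
)

```text
time_s: 10.9
ee_pos: [0.5526, -0.0427, 0.0248]
eef_rot: [3.14, -0.898, 3.112]
force: [-0.5, -0.5, 0.7]
grip_width: 0.0938
grip_force: 0.0
```

Run:
```python
from h import *
o=ctrl.get_obs();print(o["force"],o["qpos"])
im,d=ctrl.camera("side"); cv2.imwrite("pics/s3.png",cv2.resize(im[120:320,220:460,::-1],None,fx=2.5,fy=2.5))
R=Rtool(-.03+np.pi,.9); go(tcp([.556,-.0435,.027],R),R)
```

```text
[-0.45833715 -0.50432302  0.67883257] [-0.11322857  1.07487046  0.96403089 -0.07088645  1.99839838 -1.65269943]
now [ 0.5527 -0.0426  0.0253] shift/50mm [-0.014 -0.015  0.026] turn [0.001 0.002 0.001] dist 0.002
```

View pics/s3.png

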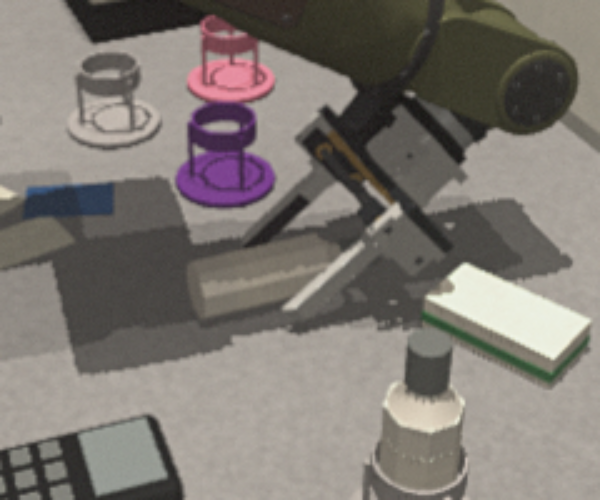

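The picture shows the gripper leaning further back, still straddling the bottle, and clear of the carton. Now I close, lift and rotate.

Emit:
move_arm(
  targets=[
    [0, 0, 0, 0, 0, 0, 0],
    [-1, 0, 0, 0, 0, 0, 0],
    [-1, 0, 0, 0, 0, 0, 0],
    [-1, 0, 0, 0, 0, 0, 0],
    [-1, 0, 0, 0, 0, 0, 0],
    [-1, 0, 0, 0, 0, 0, 0],
    [-1, 0, 0, 0, 0, 0, 0],
    [-1, 0, 0, 0, 0, 0, 0],
    [-1, 0.5, 0, -0.4, 0, 0, 0],
    [-1, 1, 0, -0.8, 0, 0, 0],
    [-1, 1.87, 0, -1.49, 0, 0, 0],
    [-1, 1.87, 0, -1.49, 0, 0, 0],
  ],
  grip_force=25,
)

```text
time_s: 12.15
ee_pos: [0.5543, -0.0429, 0.15]
eef_rot: [3.142, -0.891, 3.111]
force: [0.2, -0.1, -1.0]
grip_width: 0.0478
grip_force: 25.0
```

Emit:
move_arm(
  targets=[
    [-1, 0, 0, 0, 0, -0.07, 0],
    [-1, 0, 0, 0, 0, -0.2, 0],
    [-1, 0, 0, 0, 0, -0.33, 0],
    [-1, 0, 0, 0, 0, -0.46, 0],
    [-1, 0, 0, 0, 0, -0.59, 0],
    [-1, 0, 0, 0, 0, -0.72, 0],
    [-1, 0, 0, 0, 0, -0.85, 0],
    [-1, 0, 0, 0, 0, -0.98, 0],
    [-1, 0, 0, 0, 0, -1.11, 0],
    [-1, 0, 0, 0, 0, -1.24, 0],
    [-1, 0, 0, 0, 0, -1.3, 0],
    [-1, 0, 0, 0, 0, -1.3, 0],
  ],
)

```text
time_s: 13.35
ee_pos: [0.5514, -0.0426, 0.1436]
eef_rot: [3.14, 0.399, 3.111]
force: [-0.8, 0.5, -3.5]
grip_width: 0.048
grip_force: 25.0
```

Run:
```python
from h import *
o=ctrl.get_obs();print(o["force"],o["qpos"],o["grip_width"])
R=Rtool(-.03+np.pi,-.667); go(tcp([.58,-.0435,.15],R),R); go(tcp([.58,-.0435,.10],R),R)
```

```text
[-0.77807693  0.49724109 -3.45511375] [-0.16877882  0.19790965  1.89082741  0.08932659  0.65927908 -1.76873916] 0.047970569097665935
now [ 0.5514 -0.0426  0.1436] shift/50mm [-0.604 -0.001  0.2  ] turn [ 0.001 -0.268 -0.001] dist 0.032
now [ 0.5514 -0.0426  0.1436] shift/50mm [-0.216 -0.002  1.122] turn [ 0.001 -0.268 -0.001] dist 0.057
```

Emit:
move_arm(
  targets=[
    [-1, -0.2, 0, 0.06, 0, -0.09, 0],
    [-1, -0.4, 0, 0.13, 0, -0.18, 0],
    [-1, -0.6, 0, 0.2, 0, -0.268, 0],
    [-1, -0.6, 0, 0.2, 0, -0.268, 0],
    [-1, -0.6, 0, 0.2, 0, -0.268, 0],
    [-1, -0.6, 0, 0.2, 0, -0.268, 0],
  ],
)

```text
time_s: 13.95
ee_pos: [0.5846, -0.0436, 0.1472]
eef_rot: [3.14, 0.666, 3.111]
force: [-0.3, 0.5, -3.1]
grip_width: 0.0478
grip_force: 25.0
```

```bash
cat >> h.py <<'E'
def tiltfit(n="side",near=None):
    """bottle axis from cylinder fit to visible points"""
    im,d=ctrl.camera(n); L=ctrl.cut_out(n,"bottle")
    if near is not None: L=sorted(L,key=lambda q:np.linalg.norm(np.median(cloud(n,q["region"],d),0)[:2]-near))
    r=L[0]; P=cloud(n,cv2.erode(r["region"].astype(np.uint8),np.ones((3,3)))>0,d)
    if near is not None: P=P[np.hypot(*(P[:,:2]-near).T)<.06]
    z0=np.percentile(P[:,2],1);z1=np.percentile(P[:,2],99)
    B=P[(P[:,2]<z1-.055)&(P[:,2]>z0+.002)]; zm=B[:,2].mean()
    f=lambda p:np.hypot(B[:,0]-p[0]-p[2]*(B[:,2]-zm),B[:,1]-p[1]-p[3]*(B[:,2]-zm))-.0248
    c=ray(n,[[320,200]])[0]; m=B.mean(0); g=m[:2]+.02*(m-c)[:2]/np.linalg.norm((m-c)[:2])
    s=least_squares(f,[*g,0,0],loss="soft_l1",f_scale=.002); p=s.x
    print(n,r["score"],np.round(r["point"],1),"z",z0.round(4),z1.round(4),"axis@zm",p[:2].round(4),zm.round(3),"slope",p[2:].round(3),"n",len(B)); return im,d,p,zm
E
python3 - <<'E'
from h import *
o=ctrl.get_obs();print(o["ee_pos"],o["force"],o["qpos"],o["grip_width"],o["eef_rot"])
im,d,p,zm=tiltfit("side",np.array(o["ee_pos"])[:2])
cv2.imwrite("pics/s4.png",cv2.resize(im[80:320,180:460,::-1],None,fx=2.5,fy=2.5))
print([(k["score"],k["point"]) for t in("bottle","cap") for k in ctrl.tip_of("side",t)[:2]])
E
```

```text
[ 0.58455555 -0.04362171  0.14720551] [-0.28551175  0.48982198 -3.07361042] [-0.17728829  0.19381214  1.98301966  0.29888203  0.31699157 -1.97130009] 0.047849664598687454 [3.14019026 0.666364   3.11107173]
side 0.61 [347.9 190.4] z 0.0763 0.2379 axis@zm [ 0.5866 -0.0438] 0.12 slope [-0.002  0.002] n 681
[(0.81, [344.9, 206.5]), (0.94, [347.0, 142.7])]
```

View pics/s4.png

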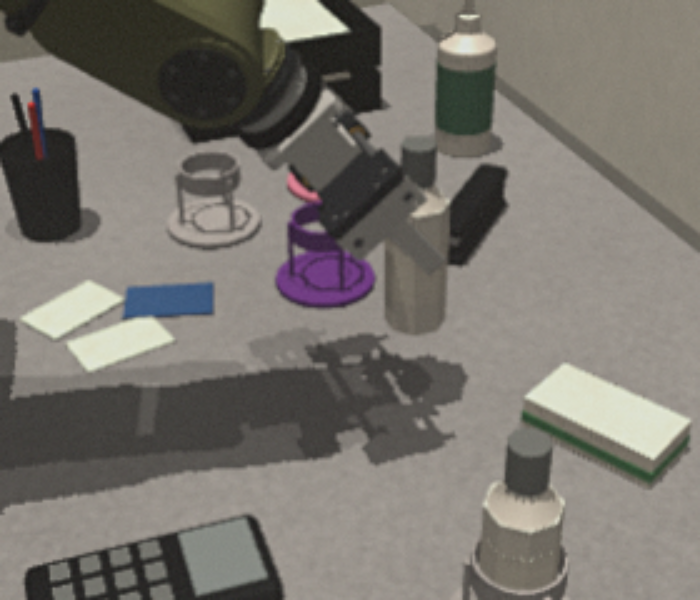

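The picture shows the bottle hanging upright (slope below 0.003), with its foot at (415,325) in the crop and about 72 mm of clear space below it. Now I lower it.

Emit:
move_arm(
  targets=[
    [-1, 0.2, 0, 0.25, 0, 0, 0],
    [-1, 0.4, 0, 0.5, 0, 0, 0],
    [-1, 0.6, 0, 0.75, 0, 0, 0],
    [-1, 0.7, 0, 0.89, 0, 0, 0],
    [-1, 0.79, 0, 1, 0, 0, 0],
    [-1, 0.79, 0, 1, 0, 0, 0],
    [-1, 0.79, 0, 1, 0, 0, 0],
    [-1, 0.79, 0, 1, 0, 0, 0],
  ],
)

```text
time_s: 14.95
ee_pos: [0.5846, -0.0437, 0.0839]
eef_rot: [3.141, 0.669, 3.111]
force: [0.3, 0.4, -2.2]
grip_width: 0.0481
grip_force: 25.0
```

Run:
```python
from h import *
o=ctrl.get_obs();print(o["ee_pos"],o["force"],o["qpos"],o["eef_rot"])
tiltfit("side",np.array(o["ee_pos"])[:2])
```

```text
[ 0.58456793 -0.04365193  0.08392359] [ 0.25469334  0.41396259 -2.15066057] [-0.17725362  0.31431465  2.02143155  0.5761228   0.16893978 -2.25580533] [3.14067726 0.66913274 3.11106988]
side 0.59 [346.4 213.4] z 0.0135 0.1747 axis@zm [ 0.5868 -0.0438] 0.056 slope [-0.005  0.004] n 596
```

Emit:
move_arm(
  targets=[
    [-1, 0.025, 0, 0.031, 0, 0, 0],
    [-1, 0.05, 0, 0.063, 0, 0, 0],
    [-1, 0.062, 0, 0.079, 0, 0, 0],
    [-1, 0.074, 0, 0.094, 0, 0, 0],
    [-1, 0.074, 0, 0.094, 0, 0, 0],
    [-1, 0.074, 0, 0.094, 0, 0, 0],
  ],
)

```text
time_s: 15.65
ee_pos: [0.5843, -0.0436, 0.0773]
eef_rot: [3.141, 0.668, 3.111]
force: [0.4, -0.3, -2.5]
grip_width: 0.0477
grip_force: 25.0
```

Emit:
move_arm(
  targets=[
    [-1, 0.006, 0, 0.008, 0, 0, 0],
    [-1, 0.012, 0, 0.016, 0, 0, 0],
    [-1, 0.012, 0, 0.016, 0, 0, 0],
    [-1, 0.012, 0, 0.016, 0, 0, 0],
  ],
)

```text
time_s: 16.05
ee_pos: [0.5844, -0.0436, 0.0763]
eef_rot: [3.141, 0.668, 3.111]
force: [0.4, 0.1, -3.6]
grip_width: 0.0475
grip_force: 25.0
```

Emit:
move_arm(
  targets=[
    [-1, 0.006, 0, 0.008, 0, 0, 0],
    [-1, 0.012, 0, 0.016, 0, 0, 0],
    [-1, 0.012, 0, 0.016, 0, 0, 0],
    [-1, 0.012, 0, 0.016, 0, 0, 0],
  ],
)

```text
time_s: 16.45
ee_pos: [0.5847, -0.0438, 0.0761]
eef_rot: [3.141, 0.67, 3.111]
force: [-4.6, -0.2, 5.9]
grip_width: 0.0475
grip_force: 25.0
```

Emit:
move_arm(
  targets=[
    [-1, 0.006, 0, 0.008, 0, 0, 0],
    [-1, 0.012, 0, 0.016, 0, 0, 0],
    [-1, 0.012, 0, 0.016, 0, 0, 0],
    [-1, 0.012, 0, 0.016, 0, 0, 0],
  ],
)

```text
time_s: 16.85
ee_pos: [0.5854, -0.0439, 0.0761]
eef_rot: [3.141, 0.672, 3.111]
force: [-7.9, 0.3, 14.2]
grip_width: 0.0476
grip_force: 25.0
```

Contact with the counter. I ease off the load and release.

Emit:
move_arm(
  targets=[
    [-1, -0.012, 0, -0.018, 0, 0, 0],
    [-1, -0.014, 0, -0.02, 0, 0, 0],
    [-1, -0.014, 0, -0.02, 0, 0, 0],
    [-0.05, -0.014, 0, -0.02, 0, 0, 0],
    [0.1, -0.014, 0, -0.02, 0, 0, 0],
    [0.3, -0.014, 0, -0.02, 0, 0, 0],
    [0.6, -0.014, 0, -0.02, 0, 0, 0],
    [1, -0.014, 0, -0.02, 0, 0, 0],
    [1, -0.014, 0, -0.02, 0, 0, 0],
    [1, -0.014, 0, -0.02, 0, 0, 0],
    [1, -0.014, 0, -0.02, 0, 0, 0],
    [1, -0.014, 0, -0.02, 0, 0, 0],
  ],
)

```text
time_s: 18.05
ee_pos: [0.5843, -0.0437, 0.0756]
eef_rot: [3.141, 0.668, 3.111]
force: [0.5, 0.1, -0.4]
grip_width: 0.0939
grip_force: 0.0
```

Run:
```python
from h import *
o=ctrl.get_obs();print(o["ee_pos"],o["force"],o["qpos"],o["grip_width"])
tiltfit("side",np.array(o["ee_pos"])[:2])
```

```text
[ 0.58433714 -0.04367365  0.07556792] [ 0.49501502  0.13869636 -0.42863969] [-0.17731569  0.33145711  2.02469301  0.64530885  0.15272055 -2.32576369] 0.0939300070792932
side 0.62 [351.5 206. ] z 0.0078 0.167 axis@zm [ 0.5856 -0.0438] 0.051 slope [-0.002 -0.001] n 437
```

The bottle stands on its own, upright. I retract and turn the tool down.

Emit:
move_arm(
  targets=[
    [1, 0, 0, -0.5, 0, 0, 0],
    [1, 0, 0, -1.2, 0, 0, 0],
    [1, 0, 0, -2, 0, 0, 0],
    [1, 0, 0, -3, 0, 0, 0],
    [1, 0, 0, -4, 0, 0, 0],
    [1, 0, 0, -4, 0, 0.14, 0],
    [1, 0, 0, -4, 0, 0.28, 0],
    [1, 0, 0, -4, 0, 0.42, 0],
    [1, 0, 0, -4, 0, 0.56, 0],
    [1, 0, 0, -4, 0, 0.668, 0],
    [1, 0, 0, -4, 0, 0.668, 0],
    [1, 0, 0, -4, 0, 0.668, 0],
  ],
)

```text
time_s: 19.35
ee_pos: [0.4604, -0.0399, 0.2319]
eef_rot: [3.141, 0.002, 3.112]
force: [0.4, 0.0, 0.1]
grip_width: 0.0939
grip_force: 0.0
```

Run:
```python
from h import *
o=ctrl.get_obs();print(o["ee_pos"],o["force"],o["qpos"],o["grip_width"],o["time_s"])
b=np.array([.5856,-.0438])
for n in("side","top"): im,d,p,zm=tiltfit(n,b)
cv2.imwrite("pics/t5.png",cv2.resize(im[100:260,220:420,::-1],None,fx=3,fy=3))
k=ctrl.tip_of("top","cap")[:2]; print([(q["score"],at_z("top",[q["point"]],.148).round(4)) for q in k])
R=Rtool(-.03+np.pi,0); go(tcp([*b,.24],R),R); go(tcp([*b,.10],R),R)
```

```text
[ 0.46040671 -0.03993888  0.23194385] [0.3748425  0.04886802 0.08031821] [-1.66546237e-01  9.07104566e-02  1.74129214e+00  1.36703812e-03
  1.30774984e+00 -1.70781910e+00] 0.09394302134336294 19.35
side 0.88 [345.5 208.8] z 0.0058 0.1668 axis@zm [ 0.586  -0.0439] 0.062 slope [0.002 0.001] n 898h.py:36: RuntimeWarning: Mean of empty slice.
  B=P[(P[:,2]<z1-.055)&(P[:,2]>z0+.002)]; zm=B[:,2].mean()
  ret = ret.dtype.type(ret / rcount)
h.py:38: RuntimeWarning: Mean of empty slice.
  c=ray(n,[[320,200]])[0]; m=B.mean(0); g=m[:2]+.02*(m-c)[:2]/np.linalg.norm((m-c)[:2])
  ret = um.true_divide(
Traceback (most recent call last):
  File "h.py", line 39, in tiltfit
    s=least_squares(f,[*g,0,0],loss="soft_l1",f_scale=.002); p=s.x
ValueError: Initial guess is outside of provided bounds
```

Run:
```python
from h import *
b=[.586,-.0439]
R=Rtool(-.03+np.pi,0); go(tcp([*b,.232],R),R); go(tcp([*b,.102],R),R)
```

```text
now [ 0.46   -0.04    0.2328] shift/50mm [-2.52e+00 -2.00e-03  1.21e-01] turn [ 0.001  0.002 -0.   ] dist 0.126
now [ 0.46   -0.04    0.2328] shift/50mm [-2.514 -0.004  2.721] turn [ 0.001  0.002 -0.   ] dist 0.185
```

Emit:
move_arm(
  targets=[
    [1, -0.8, 0, 0.1, 0, 0, 0],
    [1, -1.6, 0, 0.1, 0, 0, 0],
    [1, -2.52, 0, 0.12, 0, 0, 0],
    [1, -2.52, 0, 0.12, 0, 0, 0],
    [1, -2.52, 0, 0.12, 0, 0, 0],
    [1, -2.52, 0, 0.6, 0, 0, 0],
    [1, -2.52, 0, 1.2, 0, 0, 0],
    [1, -2.52, 0, 1.8, 0, 0, 0],
    [1, -2.52, 0, 2.4, 0, 0, 0],
    [1, -2.52, 0, 2.72, 0, 0, 0],
    [1, -2.52, 0, 2.72, 0, 0, 0],
    [1, -2.52, 0, 2.72, 0, 0, 0],
  ],
)

```text
time_s: 20.75
ee_pos: [0.5863, -0.0438, 0.0982]
eef_rot: [3.141, 0.002, 3.111]
force: [0.2, 0.7, 0.6]
grip_width: 0.0939
grip_force: 0.0
```

Emit:
move_arm(
  targets=[
    [0.3, 0, 0, 0, 0, 0, 0],
    [0.1, 0, 0, 0, 0, 0, 0],
    [0, 0, 0, 0, 0, 0, 0],
    [-1, 0, 0, 0, 0, 0, 0],
    [-1, 0, 0, 0, 0, 0, 0],
    [-1, 0, 0, 0, 0, 0, 0],
    [-1, 0, 0, 0, 0, 0, 0],
    [-1, 0, 0, 0, 0, 0, 0],
  ],
  grip_force=25,
)

```text
time_s: 21.55
ee_pos: [0.5864, -0.0437, 0.0966]
eef_rot: [3.141, 0.0, 3.112]
force: [-0.3, -0.3, 0.2]
grip_width: 0.0482
grip_force: 25.0
```

Emit:
move_arm(
  targets=[
    [-1, 0, 0, -0.3, 0, 0, 0],
    [-1, 0, 0, -0.8, 0, 0, 0],
    [-1, 0, 0, -1.5, 0, 0, 0],
    [-1, 0, 0, -2.4, 0, 0, 0],
    [-1, 0, 0, -2.4, 0, 0, 0],
    [-1, 0, 0, -2.4, 0, 0, 0],
  ],
)

```text
time_s: 22.15
ee_pos: [0.5864, -0.0438, 0.2176]
eef_rot: [3.141, 0.002, 3.112]
force: [-0.3, 0.1, -3.2]
grip_width: 0.048
grip_force: 25.0
```

Run:
```python
from h import *
o=ctrl.get_obs();print(o["ee_pos"],o["force"],o["qpos"],o["grip_width"],o["time_s"])
im,d,p,zm=tiltfit("side",np.array(o["ee_pos"])[:2])
off=p[:2]-np.array(o["ee_pos"])[:2]; print("off",off.round(4))
R=Rtool(-.03+np.pi,0); go([.5018,.2937,o["ee_pos"][2]],R)
```

```text
[ 0.58640952 -0.04379446  0.21755899] [-0.30665606  0.12720184 -3.2290417 ] [-1.37185646e-01  3.85340431e-01  1.41137152e+00  8.47441779e-04
  1.34302601e+00 -1.67809458e+00] 0.04796698000687667 22.15
side 0.6 [342.7 165.7] z 0.1262 0.2805 axis@zm [ 0.5857 -0.0439] 0.174 slope [-0.002 -0.004] n 873
off [-0.0007 -0.0001]
now [ 0.5858 -0.0438  0.2153] shift/50mm [ 1.882  6.696 -0.034] turn [ 0.001 -0.002 -0.   ] dist 0.348
```

Emit:
move_arm(
  targets=[
    [-1, 0.2, 0.6, 0, 0, 0, 0],
    [-1, 0.4, 1.4, 0, 0, 0, 0],
    [-1, 0.63, 2.2, 0, 0, 0, 0],
    [-1, 0.85, 3, 0, 0, 0, 0],
    [-1, 1.07, 3.8, 0, 0, 0, 0],
    [-1, 1.3, 4.6, 0, 0, 0, 0],
    [-1, 1.5, 5.4, 0, 0, 0, 0],
    [-1, 1.75, 6.2, 0, 0, 0, 0],
    [-1, 1.88, 6.7, 0, 0, 0, 0],
    [-1, 1.88, 6.7, 0, 0, 0, 0],
    [-1, 1.88, 6.7, 0, 0, 0, 0],
    [-1, 1.88, 6.7, 0, 0, 0, 0],
  ],
)

```text
time_s: 23.45
ee_pos: [0.5026, 0.2929, 0.2161]
eef_rot: [-3.142, -0.001, 3.111]
force: [0.5, -0.5, -2.1]
grip_width: 0.0483
grip_force: 25.0
```

Run:
```python
from h import *
o=ctrl.get_obs();print(o["ee_pos"],o["eef_rot"],o["force"],o["time_s"])
im,d,p,zm=tiltfit("side",np.array(o["ee_pos"])[:2])
cv2.imwrite("pics/s6.png",cv2.resize(im[70:220,190:350,::-1],None,fx=4,fy=4,interpolation=cv2.INTER_CUBIC))
# ring & plate in side view
for q in ctrl.cut_out("side","holder"):
    H=cloud("side",q["region"],d); m=np.median(H,0)
    if np.hypot(m[0]-.502,m[1]-.293)<.05:
        R=H[(H[:,2]>.055)&(H[:,2]<.077)&(np.hypot(H[:,0]-.502,H[:,1]-.293)<.04)]; print("side ring",len(R),circ(R,.031).round(4))
        c=max(cv2.findContours(q["region"].astype(np.uint8),0,1)[0],key=len)[:,0]; W=at_z("side",c,.008); W=W[W[:,1]<.293]
        print("side plate near rim",circ(W,.05).round(4))
for t,z in(("holder_mouth",.075),("holder_seat",.008)):
    for k in ctrl.tip_of("side",t): print(t,k["score"],at_z("side",[k["point"]],z).round(4))
# check side cam bias with known full holder? ring top-view of all
im,d=ctrl.camera("top")
```

```text
[0.50261924 0.29286423 0.21609276] [-3.14159139e+00 -6.94584090e-04  3.11061106e+00] [ 0.4987397  -0.45998644 -2.13975507] 23.45
side 0.56 [256.  111.2] z 0.1261 0.2635 axis@zm [0.5022 0.2925] 0.168 slope [-0.024 -0.008] n 522
side ring 330 [0.5039 0.2929]
side plate near rim [0.5007 0.2876]
holder_mouth 0.93 [[0.6586 0.3425 0.075 ]]
holder_mouth 0.86 [[0.4954 0.2787 0.075 ]]
holder_mouth 0.72 [[0.5786 0.1406 0.075 ]]
holder_seat 0.91 [[0.6575 0.3303 0.008 ]]
holder_seat 0.82 [[0.5801 0.1417 0.008 ]]
holder_seat 0.58 [[0.5049 0.2951 0.008 ]]
```

View pics/s6.png

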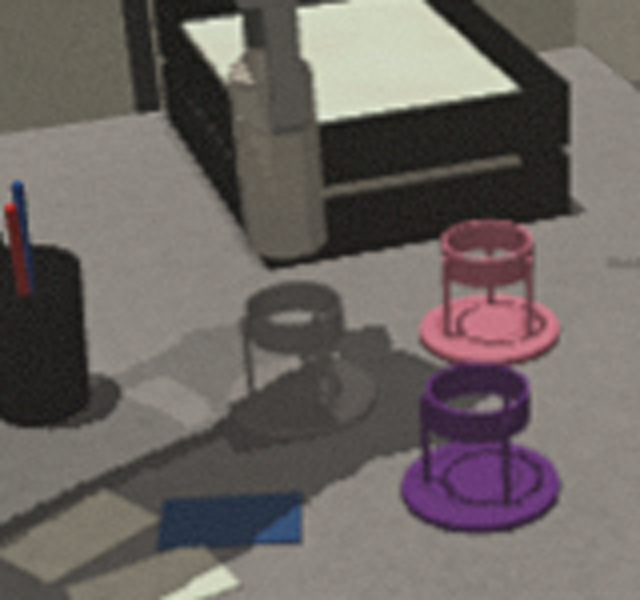

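The picture shows the bottle hanging over the steel holder, with its foot at (285,250) and the ring at (293,310) in the crop. I lower it to just above the rim, then compare the two.

Emit:
move_arm(
  targets=[
    [-1, 0, 0, 0.25, 0, 0, 0],
    [-1, 0, 0, 0.5, 0, 0, 0],
    [-1, 0, 0, 0.73, 0, 0, 0],
    [-1, 0, 0, 0.73, 0, 0, 0],
    [-1, 0, 0, 0.73, 0, 0, 0],
  ],
)

```text
time_s: 24.25
ee_pos: [0.5025, 0.2939, 0.18]
eef_rot: [3.141, -0.0, 3.112]
force: [0.2, 0.2, -2.2]
grip_width: 0.048
grip_force: 25.0
```

Run:
```python
from h import *
o=ctrl.get_obs();print(o["ee_pos"],o["eef_rot"],o["force"],o["time_s"])
for n in("side",):
    im,d,p,zm=tiltfit(n,np.array(o["ee_pos"])[:2])
    # overlay model: bottle foot circle (r 25) at TCP, ring outer circle at estimate
    a=np.linspace(0,2*np.pi,60); S=6; x0,y0,w,hh=215,100,100,100
    big=cv2.resize(np.ascontiguousarray(im[y0:y0+hh,x0:x0+w,::-1]),None,fx=S,fy=S,interpolation=cv2.INTER_CUBIC)
    zf=o["ee_pos"][2]-.0966
    for c,r,z,col in((o["ee_pos"][:2],.025,zf,(0,255,255)),((.5025,.293),.032,.075,(0,255,0)),((.5025,.293),.032,.053,(0,255,0)),((.5025,.293),.05,.008,(255,0,255))):
        q=proj(n,np.c_[c[0]+r*np.cos(a),c[1]+r*np.sin(a),np.full(60,z)])
        cv2.polylines(big,[np.int32((q-[x0,y0]+.5)*S)],True,col,1)
    cv2.imwrite("pics/s7.png",big)
```

```text
[0.50246613 0.2938875  0.17999119] [ 3.14109212e+00 -1.53971516e-04  3.11150705e+00] [ 0.22048588  0.19517449 -2.2387688 ] 24.25
side 0.82 [257.4 123.5] z 0.0903 0.2265 axis@zm [0.5024 0.2936] 0.131 slope [-0.002 -0.015] n 506
```

View pics/s7.png

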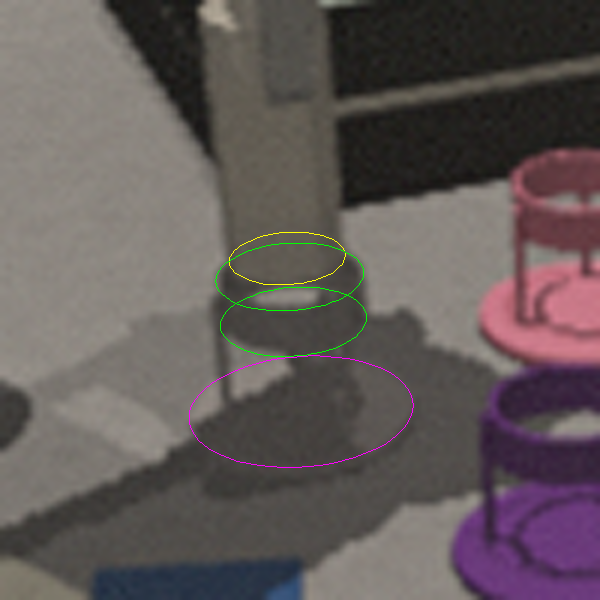

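The overlay agrees with the bottle and the ring sideways: ring edges at 216 and 364 in the crop. The plate's near rim is in shadow, so I check it by depth, using the full holder as a reference for bias.

Run:
```python
from h import *
o=ctrl.get_obs()
ds=np.load("side0.npy"); dt=np.load("top0.npy")
for n,d in(("side",ds),("top",dt)):
    P=cloud(n,d>0,d)
    for c0 in((.502,.293),):
        c=np.array(c0)
        N=P[np.hypot(*(P[:,:2]-c).T)<.09]; fl=N[(np.hypot(*(N[:,:2]-c).T)>.07)]; z0=np.median(fl[:,2])
        # plate disc: grid-search centre with best contrast of height between inside/outside r=.05
        Q=N[(N[:,2]-z0<.02)]; hi=(Q[:,2]-z0>.004)
        f=lambda x:-np.mean((np.hypot(*(Q[:,:2]-x).T)<.05)==hi)
        g=[(f(c+[a,b]),a,b) for a in np.arange(-.008,.0081,.001) for b in np.arange(-.012,.0081,.001)]
        m=min(g)[0]; B=np.array([x[1:] for x in g if x[0]<m+.004]); print(n,"floor",z0.round(4),"plate",(c+B.mean(0)).round(4),"fit",round(-m,3))
        Rg=N[(N[:,2]-z0>.050)&(N[:,2]-z0<.08)]
        ax=least_squares(lambda x:np.clip(np.abs(np.hypot(*(Rg[:,:2]-x).T)-.0305),.0015,None),c,loss="soft_l1",f_scale=.002).x; print("  ring",ax.round(4),len(Rg),"zmax",(np.percentile(Rg[:,2],98)-z0).round(4))
```

```text
side floor 0.0012 plate [0.5047 0.2963] fit 0.958
  ring [0.5042 0.2927] 368 zmax 0.0757
top floor 0.0007 plate [0.5024 0.2947] fit 0.966
  ring [0.502  0.2937] 315 zmax 0.078
```

Ring and plate estimates agree within 2 mm around (0.503, 0.294), and the bottle is centred there. I lower it gently and watch the force.

Emit:
move_arm(
  targets=[
    [-1, -0.01, 0, 0.1, 0, 0, 0],
    [-1, -0.01, 0, 0.2, 0, 0, 0],
    [-1, -0.01, 0, 0.25, 0, 0, 0],
    [-1, -0.01, 0, 0.3, 0, 0, 0],
    [-1, -0.01, 0, 0.35, 0, 0, 0],
    [-1, -0.01, 0, 0.35, 0, 0, 0],
  ],
)

```text
time_s: 24.95
ee_pos: [0.5029, 0.2938, 0.1624]
eef_rot: [3.141, 0.0, 3.112]
force: [0.2, 0.5, -2.5]
grip_width: 0.0477
grip_force: 25.0
```

Emit:
move_arm(
  targets=[
    [-1, 0, 0, 0.08, 0, 0, 0],
    [-1, 0, 0, 0.16, 0, 0, 0],
    [-1, 0, 0, 0.24, 0, 0, 0],
    [-1, 0, 0, 0.32, 0, 0, 0],
    [-1, 0, 0, 0.4, 0, 0, 0],
    [-1, 0, 0, 0.4, 0, 0, 0],
  ],
)

```text
time_s: 25.55
ee_pos: [0.5028, 0.2938, 0.1421]
eef_rot: [3.141, -0.001, 3.111]
force: [-0.2, -0.2, -3.4]
grip_width: 0.0478
grip_force: 25.0
```

Emit:
move_arm(
  targets=[
    [-1, 0, 0, 0.08, 0, 0, 0],
    [-1, 0, 0, 0.16, 0, 0, 0],
    [-1, 0, 0, 0.24, 0, 0, 0],
    [-1, 0, 0, 0.32, 0, 0, 0],
    [-1, 0, 0, 0.4, 0, 0, 0],
    [-1, 0, 0, 0.48, 0, 0, 0],
    [-1, 0, 0, 0.56, 0, 0, 0],
    [-1, 0, 0, 0.6, 0, 0, 0],
    [-1, 0, 0, 0.6, 0, 0, 0],
  ],
)

```text
time_s: 26.45
ee_pos: [0.503, 0.2939, 0.1125]
eef_rot: [3.141, 0.0, 3.111]
force: [0.4, 0.1, -3.1]
grip_width: 0.0481
grip_force: 25.0
```

Emit:
move_arm(
  targets=[
    [-1, 0, 0, 0.04, 0, 0, 0],
    [-1, 0, 0, 0.08, 0, 0, 0],
    [-1, 0, 0, 0.12, 0, 0, 0],
    [-1, 0, 0, 0.14, 0, 0, 0],
    [-1, 0, 0, 0.14, 0, 0, 0],
    [-1, 0, 0, 0.14, 0, 0, 0],
  ],
)

```text
time_s: 27.05
ee_pos: [0.5031, 0.294, 0.1058]
eef_rot: [3.141, 0.001, 3.111]
force: [0.6, 0.4, -2.8]
grip_width: 0.0478
grip_force: 25.0
```

Emit:
move_arm(
  targets=[
    [-1, 0, 0, 0.01, 0, 0, 0],
    [-1, 0, 0, 0.02, 0, 0, 0],
    [-1, 0, 0, 0.02, 0, 0, 0],
    [-1, 0, 0, 0.02, 0, 0, 0],
  ],
)

```text
time_s: 27.45
ee_pos: [0.5031, 0.294, 0.1048]
eef_rot: [3.141, 0.0, 3.111]
force: [0.3, 0.7, -3.1]
grip_width: 0.0477
grip_force: 25.0
```

Emit:
move_arm(
  targets=[
    [-1, 0, 0, 0.01, 0, 0, 0],
    [-1, 0, 0, 0.02, 0, 0, 0],
    [-1, 0, 0, 0.02, 0, 0, 0],
    [-1, 0, 0, 0.02, 0, 0, 0],
  ],
)

```text
time_s: 27.85
ee_pos: [0.5032, 0.294, 0.1045]
eef_rot: [3.141, 0.001, 3.111]
force: [-2.2, -2.2, 5.3]
grip_width: 0.0478
grip_force: 25.0
```

Plate contact at the expected height (foot at 7.9 mm). I release and withdraw.

Emit:
move_arm(
  targets=[
    [-1, 0, 0, -0.01, 0, 0, 0],
    [-0.05, 0, 0, -0.01, 0, 0, 0],
    [0.1, 0, 0, -0.01, 0, 0, 0],
    [0.2, 0, 0, -0.01, 0, 0, 0],
    [0.4, 0, 0, -0.01, 0, 0, 0],
    [0.7, 0, 0, -0.01, 0, 0, 0],
    [1, 0, 0, -0.01, 0, 0, 0],
    [1, 0, 0, -0.01, 0, 0, 0],
    [1, 0, 0, -0.01, 0, 0, 0],
    [1, 0, 0, -0.01, 0, 0, 0],
  ],
)

```text
time_s: 28.85
ee_pos: [0.5031, 0.2939, 0.1043]
eef_rot: [3.141, 0.0, 3.111]
force: [0.0, 0.2, 0.2]
grip_width: 0.0938
grip_force: 0.0
```

Emit:
move_arm(
  targets=[
    [1, 0, 0, -0.3, 0, 0, 0],
    [1, 0, 0, -0.8, 0, 0, 0],
    [1, 0, 0, -1.5, 0, 0, 0],
    [1, 0, 0, -2.2, 0, 0, 0],
    [1, 0, 0, -3, 0, 0, 0],
    [1, 1, -2, -3, 0, 0, 0],
    [1, 1.5, -3, -3, 0, 0, 0],
    [1, 1.5, -3, -3, 0, 0, 0],
    [1, 1.5, -3, -3, 0, 0, 0],
    [1, 1.5, -3, -3, 0, 0, 0],
  ],
)

```text
time_s: 29.85
ee_pos: [0.423, 0.1448, 0.2558]
eef_rot: [3.14, 0.003, 3.109]
force: [0.6, 0.9, 0.3]
grip_width: 0.0944
grip_force: 0.0
```

Run:
```python
from h import *
o=ctrl.get_obs();print(o["ee_pos"],o["force"],o["grip_width"],o["time_s"])
im,d,p,zm=tiltfit("side",np.array([.503,.294]))
cv2.imwrite("pics/s8.png",cv2.resize(im[60:360,200:480,::-1],None,fx=2,fy=2,interpolation=cv2.INTER_CUBIC))
im,d=ctrl.camera("top")
print([(round(q["score"],2),at_z("top",[q["point"]],.156).round(4)) for q in ctrl.tip_of("top","cap")[:3]])
```

```text
[0.42296305 0.14475705 0.25577723] [0.57275884 0.87915064 0.27054166] 0.09437276074074177 29.85
side 0.75 [261.8 139.4] z 0.0147 0.1745 axis@zm [0.5032 0.2939] 0.074 slope [-0.008  0.002] n 411
[(0.67, array([[0.5044, 0.2889, 0.156 ]]))]
```

View pics/s8.png

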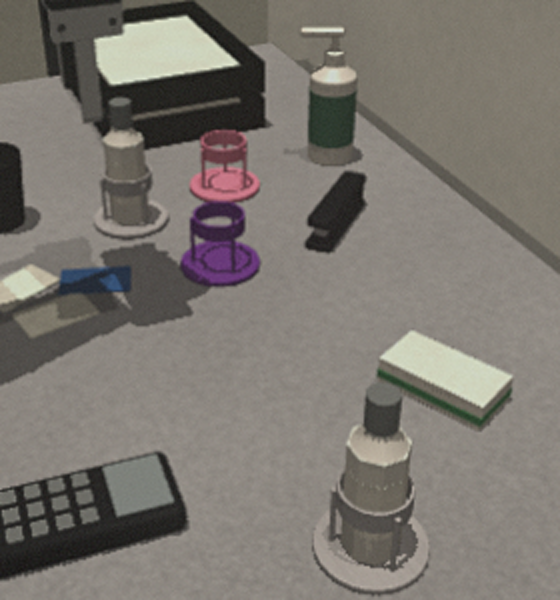

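The picture shows the bottle upright inside the steel ring at (125,170), with the gripper clear and everything else in place. I hand in.

```bash
python3 -c "
from station import ctrl
print(ctrl.hand_in())"
```

```text
the job is handed in; nothing more can be done
None
```

The fallen bottle was stood on the bare counter, released, regrasped from above and lowered into the steel ring holder, where it stands upright and released; the job was handed in at about 30 s, and no verdict was shown.

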